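# Put the calibration weights back in their graded block

## Robot

A 6-joint arm with a two-finger parallel gripper is mounted at the origin on a cart in front of the work surface, level with it; the furniture and walls round the work are solid. World frame = base frame: x ahead of the robot, y to its left, z up, the work surface at z = 0. Lengths are in mm, angles in rad, forces in N, time in s.
With the tool pointing down it reaches from about 225 to 875 mm from the base axis. Payload 3.4 kg.
Tool frame: the origin (TCP) lies between the finger pads; the fingertips stand 19 mm ahead of it and the grasp point (between the pads) is the TCP; z points along the fingers, y is the line along which they close (so a half turn about z gives the same grasp; the last joint's range is limited). The gripper opens to 85 mm and grips with 20 to 120 N. Pads are 22 mm wide; open, the fingers measure 114 mm over their backs; the gripper's body (76 mm by 85 mm) begins 54 mm behind the grasp point. The pads swing forward as they close: fully open they stand 13 mm farther back than shut.
Start: joints at [0.985, 0.276, 1.505, -0, 1.361, -0.121], TCP at [257.761, 514.024, 250.328] pointing down, gripper open.
Joint ranges: [-2.89, 2.89], [-0.75, 2.08], [0.22, 2.7], [-1.18, 4.32], [0.11, 2.71], [-2.7, 2.7]. Speed limits (rad/s): [2.57, 2.57, 3.14, 3.14, 3.14, 3.14].

## Interface

Orientations are given as a unit quaternion [x, y, z, w].
In Python, from plant import robot gives the robot as it stands.
- The arm moves only by the tool carry_out, never from a script. Its argument "increments" is text: rows parted by semicolons, each of 7 numbers parted by spaces: the closure, from 0 (fully open) to 1 (shut), then the shift along the tool's x, y, z in cm, then the turn, a rotation vector about the tool's x, y, z in rad. A call has 1 to 5 rows; each row is the pose to reach, as a shift and turn from the pose commanded when the call began, along the tool's axes at that moment; what a row does not reach only later rows make up. A row lasts 1/10 s, in which the tool goes at most 50 mm and 8.59 degrees, less where a joint would pass 70% of its speed; a pose out of reach is approached as far as the arm can. A call with a gripper value outside its range is refused whole. The fingers move at their own pace and stop on an object; "squeeze" is the grip in N (left out, the last holds). Time passes only in rows, so rows that repeat a pose let the fingers close. It gives the time, the measured TCP pose, the force, the opening and the grip force at its end, in the units of the state.
- robot.read_state(): the state, without advancing time (a new reading comes with each control period).
- robot.get_image(name): name is "scene" or "top" or "wrist"; returns (picture, depth): 384x512x3 uint8, red, green, blue; 384x512 float32, mm along the optical axis (not along the pixel's ray), 0 where there is no reading.
- robot.calibration(name): a dict with "intrinsics" (3x3 intrinsics, pixels), "camera_from_world" (4x4, takes a point from world to camera coordinates). Camera axes: x right, y up, looking along -z (the intrinsics and any distortion apply to the point x, -y, -z); pixel columns grow to the right and rows downward; lengths in mm; the calibration is good to about 2 mm. A picture is of the moment at which its call begins: read the wrist's pose just before it. calibration takes no time and is no camera call; for the wrist camera it gives the pose at the moment of the call.
- robot.hand_in(): hands the job in; it is judged then, once.
Trained networks look in the newest picture that a camera, given by its name, has taken for a name from the list of things; names that differ only in an ending like _2 or _b are one class to them, and where a whole thing is asked for, a point or a joint stands for the part that bears it (a point fixed in the world has none). Each returns a list of dicts, best first, with "score" (0 to 1); they miss things now and then, are a little off and sometimes report something else, mostly with a low value. They report only what shows in the picture. A call takes as long as a camera call. They do not tell look-alikes from the thing itself.
- robot.look_for(query, camera): "at" ([x, y, z] in mm, in world coordinates, good to about 4 mm: the middle of the surface that is visible of it).
- robot.regions_of(query, camera): "region" (384x512 bool, what is visible of it).
- robot.tip_of(query, camera): "at" ([x, y, z] in mm, in world coordinates, good to about 4 mm: a listed point, or the origin of a listed thing).
The state is a dict: "clock": time; "joint_positions": joint angles; "joint_vel": joint speeds; "tau": joint torques, N m; "tcp_pos": TCP position; "tool_rot": TCP orientation; "ft_force": force on the tool from outside, world axes, zero at the start; "wrist_torque": the same for the moment, N m; "opening": finger opening in mm; "grasp_force": force on a finger pad.
Only numpy, scipy, OpenCV 4.12 (cv2) and the standard library are available. Lean on these libraries where they do the work, as an engineer would, in place of code of your own. Each camera call takes 0.05 s, during which the arm holds its last target. There are 200 camera calls.

## Task

The balance check is finished: put the four calibration weights from the rubber mat back into the wooden weight block, each upright and right down in the hole bored for it, so that they stand in a row in order of size from the small steel weight to the largest brass one. Do not let any weight fall over, and let go of them all.

Things in the scene. Friction and masses are not known exactly. Their poses are not given: they have to be found in the camera images.
- weight_50: 50 g calibration weight: steel (bright silver) weight, the smallest and the only one that is not brass. Upright round cylinder 19 mm in diameter with a knob on top, 32 mm tall in all; its straight-sided body reaches up to 20 mm above the underside and is the part to grip (it tapers off above). It stands at the start on a dark rubber mat 2 mm thick. Origin: centre of the underside; z up its axis.
- weight_100: 100 g calibration weight: brass weight, the smallest of the three brass ones. Upright round cylinder 22 mm in diameter with a knob on top, 37 mm tall in all; its straight-sided body reaches up to 22 mm above the underside and is the part to grip (it tapers off above). It stands at the start on a dark rubber mat 2 mm thick. Origin: centre of the underside; z up its axis.
- weight_200: 200 g calibration weight: brass weight, the middle one of the three brass ones. Upright round cylinder 28 mm in diameter with a knob on top, 46 mm tall in all; its straight-sided body reaches up to 27 mm above the underside and is the part to grip (it tapers off above). It stands at the start on a dark rubber mat 2 mm thick. Origin: centre of the underside; z up its axis.
- weight_500: 500 g calibration weight: brass weight, the largest. Upright round cylinder 38 mm in diameter with a knob on top, 62 mm tall in all; its straight-sided body reaches up to 37 mm above the underside and is the part to grip (it tapers off above). It stands at the start on a dark rubber mat 2 mm thick. Origin: centre of the underside; z up its axis.
- seat_50: Round hole of the weight block for the 50 g weight (19 mm in diameter): bore 29 mm wide, its mouth chamfered at 45 degrees to 33 mm, 9 mm deep, dark blue felt at the bottom. Origin: centre of the felt's surface, 9 mm above the table and 9 mm below the block's top, where the underside of the seated weight comes to rest; z up, y along the row towards the larger holes. It lies -72.5 mm along the block's y from the block's centre.
- seat_100: Round hole of the weight block for the 100 g weight (22 mm in diameter): bore 32 mm wide, its mouth chamfered at 45 degrees to 36 mm, 9 mm deep, dark blue felt at the bottom. Origin: centre of the felt's surface, 9 mm above the table and 9 mm below the block's top, where the underside of the seated weight comes to rest; z up, y along the row towards the larger holes. It lies -33 mm along the block's y from the block's centre.
- seat_200: Round hole of the weight block for the 200 g weight (28 mm in diameter): bore 38 mm wide, its mouth chamfered at 45 degrees to 42 mm, 9 mm deep, dark blue felt at the bottom. Origin: centre of the felt's surface, 9 mm above the table and 9 mm below the block's top, where the underside of the seated weight comes to rest; z up, y along the row towards the larger holes. It lies +11 mm along the block's y from the block's centre.
- seat_500: Round hole of the weight block for the 500 g weight (38 mm in diameter): bore 48 mm wide, its mouth chamfered at 45 degrees to 52 mm, 9 mm deep, dark blue felt at the bottom. Origin: centre of the felt's surface, 9 mm above the table and 9 mm below the block's top, where the underside of the seated weight comes to rest; z up, y along the row towards the larger holes. It lies +63 mm along the block's y from the block's centre.
- weight_block: Pale beech block on a brown base, fixed, 78 x 200 mm, top 18 mm above the table, with a row of four round holes. Origin: centre of its underside; y along the row towards the largest hole, x across. Seated weights stand 20 mm apart in the row: have the fingers across it. Behind it and the mat stands a water bath 0.25 m tall, its front 70 mm or more beyond any weight or hole: swing clear of it.
Not all that is in view belongs to the job. What is shaped like the weight_100 but pink is not meant.

How it is judged (in metres and radians):
At the end, for the whole second after the job is handed in: Each of the four weights stands in its own hole of the block: its axis within 8 mm of the hole's centre, its underside within 3 mm of the felt, upright within 0.1 rad, at rest and not held (horizontal distance between weight_50 and seat_50 below 0.008 m and z of weight_50 in the frame of seat_50 between -0.003 and 0.003 m and angle between each of weight_50, weight_100, weight_200, weight_500's own z axis and vertical below 0.1 rad and linear speed of each of weight_50, weight_100, weight_200, weight_500 below 0.02 m/s and contact force between each of weight_50, weight_100, weight_200, weight_500 and the fingers below 0.05 N and horizontal distance between weight_100 and seat_100 below 0.008 m and z of weight_100 in the frame of seat_100 between -0.003 and 0.003 m and horizontal distance between weight_200 and seat_200 below 0.008 m and z of weight_200 in the frame of seat_200 between -0.003 and 0.003 m and horizontal distance between weight_500 and seat_500 below 0.008 m and z of weight_500 in the frame of seat_500 between -0.003 and 0.003 m); the robot touches nothing.
It fails at once if the 50 g weight is tipped over (more than 0.7 rad from upright) (angle between weight_50's own z axis and vertical above 0.7 rad).
It fails at once if the 100 g weight is tipped over (more than 0.7 rad from upright) (angle between weight_100's own z axis and vertical above 0.7 rad).
It fails at once if the 200 g weight is tipped over (more than 0.7 rad from upright) (angle between weight_200's own z axis and vertical above 0.7 rad).
It fails at once if the 500 g weight is tipped over (more than 0.7 rad from upright) (angle between weight_500's own z axis and vertical above 0.7 rad).
It also fails if it takes over 99 s, if anything falls off the work surface, if the arm or the gripper's body presses on something with over 40 N, if the wrist force passes 120 N, or if a joint passes its speed limit or range.

## Working session

There is one attempt and no reset: what is moved stays moved. The work goes in short steps, Python scripts to look and compute and a tool call to move; the robot and the scene stay as the last step left them, time stands still between calls to the robot, and variables do not carry over. Pictures are saved under pics/ and viewed, at most 14 in all, crops included, and the job is handed in when it is done.

Besides the shell and the picture viewer there is one more tool, called as a command line: name --argument value ..., lists and objects as JSON in quotes. carry_out: Moves the arm, as the interface text tells. Its arguments: {"type":"object","properties":{"increments":{"type":"string"},"squeeze":{"type":"number"}},"required":["increments"]}

```bash
mkdir -p pics
cat > h.py <<'E'
import numpy as np, cv2
from scipy.spatial.transform import Rotation as R
from plant import robot
def world(cal,u,v,d):
    K=np.array(cal["intrinsics"]);T=np.array(cal["camera_from_world"])
    x=(u-K[0,2])/K[0,0]*d; y=(v-K[1,2])/K[1,1]*d
    p=np.stack([x,-y,-d],-1)
    return (p-T[:3,3])@T[:3,:3]
def pix(cal,P):
    K=np.array(cal["intrinsics"]);T=np.array(cal["camera_from_world"])
    c=T[:3,:3]@np.array(P)+T[:3,3]; return (K[0,0]*c[0]/-c[2]+K[0,2], K[1,1]*c[1]/c[2]+K[1,2])
W=["weight_50","weight_100","weight_200","weight_500"]; S=["seat_50","seat_100","seat_200","seat_500"]
E
python3 - <<'E'
from h import *
s=robot.read_state();print(s)
for c in ["top","scene"]:
    im,d=robot.get_image(c);cv2.imwrite(f"pics/{c}0.png",im[...,::-1]);np.save(f"{c}d.npy",d);np.save(f"{c}i.npy",im)
    cal=robot.calibration(c);print(c,np.round(cal["camera_from_world"],3).tolist())
    for q in W+S+["weight_block"]:
        for r in robot.tip_of(q,c)[:3]: print(c,q,round(r["score"],2),np.round(r["at"],1),np.round(pix(cal,r["at"])))
E
```

```text
{'clock': 0.0, 'joint_positions': array([ 9.85033593e-01,  2.76623214e-01,  1.50612091e+00, -9.26591209e-06,
        1.36070676e+00, -1.21001368e-01]), 'joint_vel': array([-0.00027309, -0.00189005, -0.00075766,  0.00041792, -0.00124064,
       -0.00080249]), 'tau': array([-1.41139975e-03, -4.16771328e+01, -2.45802712e+01,  1.08637923e-04,
        1.06475534e-02,  1.21810018e-05]), 'tcp_pos': array([257.45722086, 513.5953849 , 249.42846167]), 'tool_rot': array([ 2.30293823e-01,  9.73120698e-01, -8.73269959e-04, -3.17290990e-04]), 'ft_force': array([ 0.449035  ,  1.38830273, -0.51690489]), 'wrist_torque': array([0.01200464, 0.00185102, 0.05864919]), 'grasp_force': 0.0, 'opening': 85.28982850896892}
top [[-0.02, -0.999, 0.025, 105.871], [0.987, -0.016, 0.162, -465.822], [-0.161, 0.028, 0.987, -963.606], [0.0, 0.0, 0.0, 1.0]]
top weight_50 0.66 [570.5 -88.2   3.9] [342. 148.]
top weight_50 0.62 [417.7  73.9  -2.6] [272. 217.]
top weight_50 0.61 [521.1  12.4   2.8] [299. 170.]
top weight_100 0.66 [570.5 -88.2   3.9] [342. 148.]
top weight_100 0.62 [417.7  73.9  -2.6] [272. 217.]
top weigh
[... 1766 characters left out ...]
65.5   8.2] [327. 224.]
scene seat_50 0.66 [402.9 320.7   6.5] [146. 188.]
scene seat_50 0.63 [449.4 195.6  13. ] [205. 192.]
scene seat_50 0.48 [438.  228.    8.3] [190. 192.]
scene seat_100 0.66 [402.9 320.7   6.5] [146. 188.]
scene seat_100 0.63 [449.4 195.6  13. ] [205. 192.]
scene seat_100 0.48 [438.  228.    8.3] [190. 192.]
scene seat_200 0.66 [402.9 320.7   6.5] [146. 188.]
scene seat_200 0.63 [449.4 195.6  13. ] [205. 192.]
scene seat_200 0.48 [438.  228.    8.3] [190. 192.]
scene seat_500 0.66 [402.9 320.7   6.5] [146. 188.]
scene seat_500 0.63 [449.4 195.6  13. ] [205. 192.]
scene seat_500 0.48 [438.  228.    8.3] [190. 192.]
scene weight_block 0.67 [425.6 261.7  -0.9] [174. 194.]
```

View pics/top0.png

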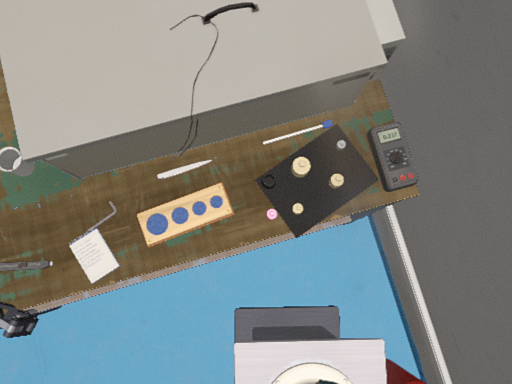

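View pics/scene0.png

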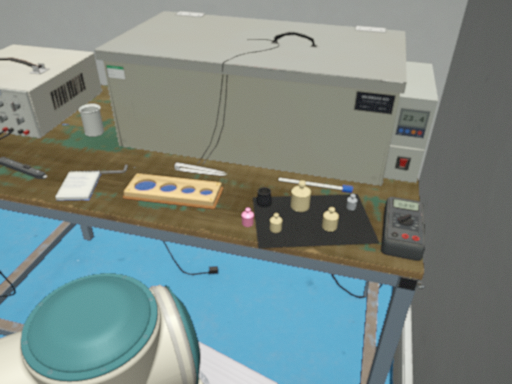

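The scene holds, in the top image:
- Silver weight at (341,144): 50 g
- Brass weights at (301,167) = 500, (337,180) = 200 and (298,209) = 100
- Look-alikes: pink decoy at (272,214), black knob at (267,181)
- Block holes, large to small: (157,224), (180,215), (199,208), (216,201)

Next I'll measure these by depth and check a close crop.

```bash
cat >> h.py <<'E'
def blobs(cal,d,zlo,zhi,box,im=None):
    v,u=np.mgrid[:d.shape[0],:d.shape[1]]
    P=world(cal,u,v,d); x0,x1,y0,y1=box
    m=(d>0)&(P[...,2]>zlo)&(P[...,2]<zhi)&(P[...,0]>x0)&(P[...,0]<x1)&(P[...,1]>y0)&(P[...,1]<y1)
    n,l,st,c=cv2.connectedComponentsWithStats(m.astype(np.uint8),connectivity=8)
    for i in range(1,n):
        k=l==i
        if k.sum()<6: continue
        Q=P[k]; mid=(Q[:,:2].min(0)+Q[:,:2].max(0))/2
        print("px",np.round(c[i]),"n",k.sum(),"mean",np.round(Q.mean(0),1),"mid",np.round(mid,1),"ext",np.round(np.ptp(Q,axis=0),1),"ztop",round(np.percentile(Q[:,2],97),1),"rgb",None if im is None else im[k].mean(0).astype(int))
E
python3 - <<'E'
from h import *
im=np.load("topi.npy");d=np.load("topd.npy");cal=robot.calibration("top")
blobs(cal,d,10,90,(380,620,-140,120),im)
print("block");blobs(cal,d,13,25,(360,480,150,360),im)
c1=cv2.resize(im[115:250,250:390],None,fx=4,fy=4,interpolation=cv2.INTER_CUBIC);cv2.imwrite("pics/crop1.png",c1[...,::-1])
v,u=np.mgrid[:384,:512];P=world(cal,u,v,d)
h=cv2.cvtColor(im,cv2.COLOR_RGB2HSV)
m=((h[...,0]>100)&(h[...,0]<125)&(h[...,1]>110)&(P[...,1]>150)&(P[...,1]<360)&(P[...,0]>360)&(P[...,0]<490)).astype(np.uint8)
n,l,st,c=cv2.connectedComponentsWithStats(m)
for i in range(1,n):
    if (l==i).sum()>20: print("seat",c[i],(l==i).sum(),P[l==i].mean(0).round(1),np.ptp(P[l==i],axis=0).round(1))
E
```

```text
px [261. 124.] n 225 mean [614.   96.   53.3] mid [613.5  94.5] ext [12.9 47.6 76. ] ztop 88.0 rgb [97 94 86]
px [290. 135.] n 99 mean [600.9  30.7  12. ] mid [600.6  28. ] ext [ 38.6 127.4   5.4] ztop 15.1 rgb [234 228 221]
px [326. 126.] n 10 mean [618.8 -51.3  12.7] mid [618.2 -52.6] ext [ 3.4 16.6  5.1] ztop 15.5 rgb [ 77  99 155]
px [340. 144.] n 70 mean [573.2 -79.2  23.5] mid [574.6 -80.2] ext [18.6 17.5 25.3] ztop 35.0 rgb [159 155 154]
px [300. 166.] n 289 mean [520.4  13.9  42.5] mid [523.6  12.5] ext [37.5 37.3 54.9] ztop 63.8 rgb [209 193 157]
px [268. 181.] n 122 mean [493.2  82.8  25.7] mid [494.4  82.5] ext [29.8 31.  27.6] ztop 36.0 rgb [45 42 42]
px [336. 180.] n 152 mean [490.9 -63.7  32.5] mid [492.2 -65.4] ext [26.4 25.8 42. ] ztop 48.4 rgb [198 182 148]
px [297. 208.] n 92 mean [431.7  22.1  27.4] mid [432.7  21.4] ext [21.6 21.5 28.8] ztop 39.0 rgb [213 196 159]
px [271. 214.] n 88 mean [420.7  78.4  25.9] mid [421.2  77.9] ext [20.8 21.5 30.7] ztop 37.8 rgb [240 185 212]
block
px [186. 213.] n 1917 mean [426.1 262.2  18.5] mid [420.5 262.2] ext [118.7 195.4  11.3] ztop 21.9 rgb [233 202 155]
seat [215.88888889 201.47777778] 90 [451.8 197.7   9.6] [20.7 22.3  9.1]
seat [198.90517241 207.92241379] 116 [438.2 234.8   9.8] [27.  26.4 10.9]
seat [179.85875706 215.11299435] 177 [423.1 276.1   9.9] [31.3 30.9  8.4]
seat [157.01320132 223.87128713] 303 [404.9 325.3   9.7] [41.6 39.5 10.1]
```

View pics/crop1.png

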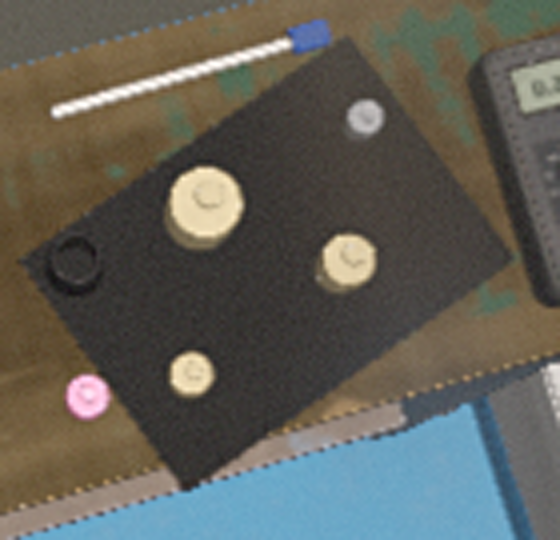

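```bash
cat >> h.py <<'E'
def plan(x,y,z,deg=None):
    s=robot.read_state(); Rm=R.from_quat(s["tool_rot"]).as_matrix(); p=s["tcp_pos"]
    sh=Rm.T@(np.array([x,y,z])-p)/10
    a=np.degrees(np.arctan2(Rm[1,1],Rm[0,1])); t=0
    tilt=np.cross([0,0,-1],Rm[:,2])
    if deg is not None: t=np.radians(-((deg-a+90)%180-90))
    print("t",round(s["clock"],2),"at",p.round(1),"closing",round(a,1),"tilt",tilt.round(4),"open",round(s["opening"],1),"q6",round(s["joint_positions"][5],2),"| SHIFT",sh.round(2),"TURN",round(t,3))
E
python3 -c "
from h import *
plan(400,250,280,20.2)"
```

```text
t 1.0 at [257.7 514.  250.3] closing 63.4 tilt [ 0.0001 -0.0001  0.    ] open 85.4 q6 -0.12 | SHIFT [-24.55 -17.22  -2.97] TURN 0.753
```

carry_out --increments "0.3 -5 -3.5 -1 0 0 0.15; 0.3 -10 -7 -2 0 0 0.3; 0.3 -14.5 -10.2 -3 0 0 0.45; 0.3 -19 -13.5 -3 0 0 0.6; 0.3 -24.5 -17.2 -3 0 0 0.753" --squeeze 40

```text
clock: 1.5
tcp_pos: [375.6, 294.1, 280.0]
tool_rot: [0.573, 0.82, 0.001, 0.0]
ft_force: [1.7, 0.1, 0.9]
opening: 60.3
grasp_force: 0.0
```

carry_out --increments "0.3 0 0 0 0 0 0; 0.3 0 0 0 0 0 0; 0.3 0 0 0 0 0 0"

```text
clock: 1.8
tcp_pos: [374.5, 296.4, 279.2]
tool_rot: [0.57, 0.821, 0.0, -0.0]
ft_force: [0.6, 0.8, -0.1]
opening: 59.9
grasp_force: 0.0
```

```bash
cat >> h.py <<'E'
def shot(name):
    robot.read_state(); cal=robot.calibration("wrist"); im,d=robot.get_image("wrist")
    cv2.imwrite(f"pics/{name}.png",im[...,::-1]); return cal,im,d
def seats(cal,im,d):
    h=cv2.cvtColor(im,cv2.COLOR_RGB2HSV);v,u=np.mgrid[:384,:512];P=world(cal,u,v,d)
    m=((h[...,0]>100)&(h[...,0]<125)&(h[...,1]>110)&(P[...,1]>150)&(P[...,1]<360)&(P[...,0]>360)&(P[...,0]<490)&(P[...,2]<22)).astype(np.uint8)
    n,l,st,c=cv2.connectedComponentsWithStats(m)
    for i in range(1,n):
        k=l==i
        if k.sum()>60: Q=P[k];print("seat px",c[i].round(),k.sum(),"mean",Q.mean(0).round(1),"ext",np.ptp(Q,axis=0).round(1))
E
python3 - <<'E'
from h import *
plan(475,0,280,20)
cal,im,d=shot("w1"); seats(cal,im,d)
blobs(cal,d,13,25,(360,480,150,360),im)
blobs(cal,d,10,90,(380,620,-140,120),im)
E
```

```text
t 1.8 at [374.5 296.4 279.2] closing 20.5 tilt [0.0009 0.0004 0.    ] open 59.9 q6 0.17 | SHIFT [-31.28  -0.95  -0.11] TURN 0.008
seat px [278. 155.] 706 mean [403.7 322.5   8.5] ext [44.  44.3  5. ]
seat px [277. 189.] 364 mean [421.7 273.2   8.5] ext [33.6 33.4  4.1]
seat px [276. 216.] 214 mean [437.1 231.4   8.6] ext [27.3 26.1  4. ]
seat px [276. 238.] 147 mean [450.8 193.9   8.6] ext [23.9 22.8  3.5]
px [277. 194.] n 3710 mean [424.2 265.3  17.4] mid [420.6 260.8] ext [118.7 198.2   6.8] ztop 18.9 rgb [233 212 163]
px [234. 294.] n 171 mean [420.   79.4  23.2] mid [420.8  76.1] ext [21.  22.1 27.1] ztop 36.3 rgb [201 156 178]
px [275. 306.] n 350 mean [494.2  82.   23.3] mid [494.   81.4] ext [30.  29.7 24. ] ztop 33.3 rgb [39 39 39]
px [230. 319.] n 117 mean [430.5  25.5  20.6] mid [431.8  23.8] ext [21.1 12.4 17.6] ztop 27.1 rgb [166 157 127]
px [356. 343.] n 28 mean [609.2 108.9  86.9] mid [610. 107.] ext [ 7.5 25.   6.1] ztop 88.9 rgb [82 83 75]
```

View pics/w1.png

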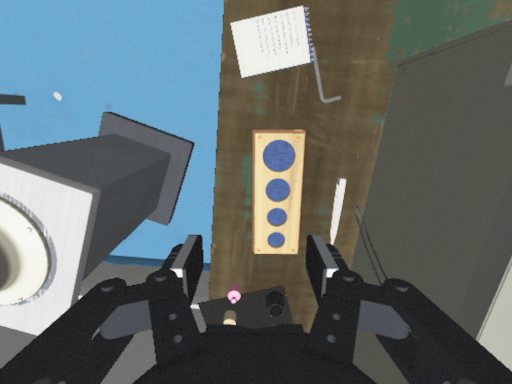

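Wrist view: the holes show at (278,155), (277,189), (276,216) and (276,238), at the right height and spacing. I'll hover over the mat next.

carry_out --increments "0.3 -5 0 0 0 0 0; 0.3 -10 0 0 0 0 0; 0.3 -15 0 0 0 0 0; 0.3 -20 0 0 0 0 0; 0.3 -25 0 0 0 0 0"

```text
clock: 2.35
tcp_pos: [462.4, 61.4, 279.3]
tool_rot: [0.569, 0.822, 0.0, 0.0]
ft_force: [1.2, 0.5, 0.2]
opening: 59.8
grasp_force: 0.0
```

carry_out --increments "0.3 -5 1 3 0 0 0; 0.3 -8 1 6 0 0 0; 0.3 -8 1 6 0 0 0; 0.3 -8 1 6 0 0 0; 0.3 -8 1 6 0 0 0"

```text
clock: 2.85
tcp_pos: [499.5, -8.5, 219.8]
tool_rot: [0.57, 0.822, 0.001, 0.0]
ft_force: [-0.4, -0.5, -0.3]
opening: 59.2
grasp_force: 0.0
```

Run:
```python
from h import *
plan(523,12,150,20)
cal,im,d=shot("w2")
blobs(cal,d,10,90,(380,608,-140,120),im)
```

```text
t 2.85 at [499.5  -8.5 219.8] closing 20.5 tilt [ 0.0007 -0.0007  0.    ] open 59.2 q6 -0.52 | SHIFT [1.09 2.91 6.99] TURN 0.009
px [215.  84.] n 344 mean [422.4  74.8  25. ] mid [421.6  74.9] ext [21.3 21.3 27.1] ztop 36.4 rgb [239 229 234]
px [276. 104.] n 365 mean [494.4  79.1  26.4] mid [495.   79.5] ext [31.9 32.6 23.7] ztop 33.6 rgb [71 70 69]
px [395. 108.] n 261 mean [607.  116.6  56.1] mid [606.7 115.6] ext [ 2.5  8.7 76.4] ztop 88.6 rgb [119 121 110]
px [346. 126.] n 7 mean [584.3  86.5  10.4] mid [584.8  87.1] ext [3.3 5.3 1. ] ztop 11.0 rgb [245 245 243]
px [209. 135.] n 306 mean [433.4  19.7  26.9] mid [432.5  18.6] ext [21.6 21.5 28.7] ztop 38.2 rgb [237 235 223]
px [343. 144.] n 7 mean [589.9  65.5  10.6] mid [589.9  65.5] ext [2.5 4.2 1.9] ztop 11.7 rgb [247 247 246]
px [342. 150.] n 8 mean [591.9  58.4  10.6] mid [591.7  58.6] ext [3.  3.8 1.5] ztop 11.4 rgb [247 247 246]
px [277. 170.] n 913 mean [521.2  12.   43.5] mid [523.4   9.4] ext [37.5 37.9 53.9] ztop 62.8 rgb [238 236 225]
px [340. 160.] n 7 mean [595.8  45.9  10.5] mid [595.7  45.7] ext [2.  3.8 1. ] ztop 11.0 rgb [247 246 246]
px [339. 168.] n 10 mean [598.3  36.5  10.5] mid [598.2  35.9] ext [3.  7.8 1. ] ztop 11.1 rgb [246 246 246]
px [337. 176.] n 7 mean [600.9  26.1  10.4] mid [601.1  26. ] ext [3.4 3.3 0.9] ztop 10.9 rgb [247 246 246]
px [336. 184.] n 13 mean [604.6  15.5  10.6] mid [604.4  15.7] ext [ 4.2 10.2  1.2] ztop 11.2 rgb [247 246 246]
px [232. 216.] n 453 mean [491.9 -64.6  31.1] mid [492.6 -68.5] ext [27.8 27.9 37.6] ztop 47.3 rgb [228 226 210]
px [286. 244.] n 185 mean [572.7 -80.9  22.7] mid [574.1 -83.2] ext [18.  18.3 23.9] ztop 33.6 rgb [212 215 214]
```

View pics/w2.png

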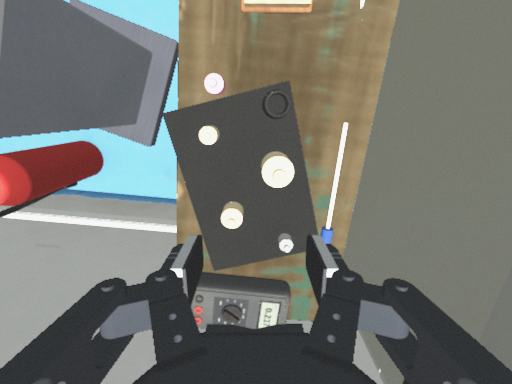

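Wrist view: 500 at (277,170), 200 (232,216), 100 (209,135), 50 (286,244), with diameters matching the descriptions. The 500 goes first.

carry_out --increments "0.3 0.8 2.9 2 0 0 0.01; 0.3 0.85 2.9 6 0 0 0.01; 0.3 0.85 2.9 10 0 0 0.01; 0.3 0.85 2.9 12 0 0 0.01; 0.3 0.85 2.9 12 0 0 0.01" --squeeze 60

```text
clock: 3.4
tcp_pos: [521.5, 9.7, 97.6]
tool_rot: [0.574, 0.819, -0.001, -0.002]
ft_force: [-0.5, 0.5, 0.4]
opening: 59.9
grasp_force: 0.0
```

Run:
```python
from h import *
cal,im,d=shot("w3")
blobs(cal,d,8,70,(495,550,-20,45),im)
plan(523.4,9.4,34,20.2)
```

```text
px [256. 215.] n 2383 mean [521.1  15.2  42.1] mid [523.1   9.8] ext [37.6 38.  56.6] ztop 62.7 rgb [233 231 220]
t 3.45 at [523.1   9.3  99.3] closing 20.0 tilt [0.0004 0.0009 0.    ] open 59.6 q6 -0.46 | SHIFT [-0.01  0.04  6.53] TURN -0.004
```

View pics/w3.png

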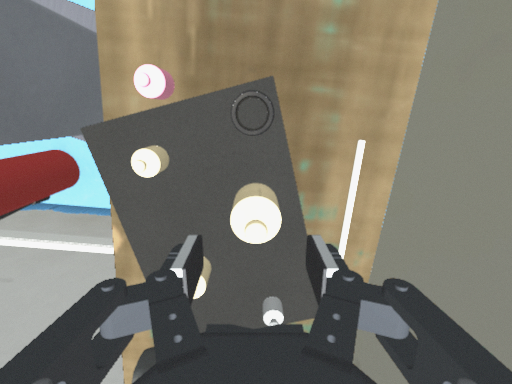

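The 500 sits centred between the fingers at (256,215). I'll descend and grip.

carry_out --increments "0.3 0 0 3 0 0 0; 0.3 0 0 5 0 0 0; 0.3 0 0 6.5 0 0 0; 0.3 0 0 6.5 0 0 0; 0.35 0 0 6.5 0 0 0"

```text
clock: 3.95
tcp_pos: [525.0, 8.2, 36.1]
tool_rot: [0.575, 0.818, 0.001, 0.001]
ft_force: [1.5, 0.1, 0.1]
opening: 55.5
grasp_force: 0.0
```

carry_out --increments "0.75 0 0 0 0 0 0; 0.75 0 0 0 0 0 0; 0.75 0 0 0 0 0 0; 0.75 0 0 0 0 0 0; 0.75 0 0 0 0 0 0"

```text
clock: 4.45
tcp_pos: [524.3, 7.9, 36.3]
tool_rot: [0.575, 0.818, 0.001, 0.001]
ft_force: [-1.9, 0.1, 7.5]
opening: 36.1
grasp_force: 59.5
```

carry_out --increments "0.75 0 0 0 0 0 0; 0.75 0 0 -1 0 0 0; 0.75 0 0 -3 0 0 0; 0.75 0 0 -7 0 0 0; 0.75 0 0 -11 0 0 0"

```text
clock: 4.95
tcp_pos: [522.4, 8.1, 145.1]
tool_rot: [0.575, 0.818, -0.001, -0.001]
ft_force: [1.2, -0.3, -5.4]
opening: 36.2
grasp_force: 61.5
```

Run:
```python
from h import *
cal,im,d=shot("w4")
plan(403.9,321.8,144,20.2)
blobs(cal,d,60,300,(480,570,-40,60),im)
```

```text
t 5.0 at [526.9   7.6 152.4] closing 19.8 tilt [-0.0012 -0.0112 -0.    ] open 36.1 q6 -0.46 | SHIFT [33.73 -0.92  0.66] TURN -0.006
px [276. 318.] n 34061 mean [526.1  19.5 189.9] mid [525.    9.8] ext [ 90.   58.  115.6] ztop 223.1 rgb [86 88 88]
px [ 96. 382.] n 11 mean [480.3  -2.9 213.1] mid [480.3  -2.8] ext [0.5 3.3 2.4] ztop 214.3 rgb [72 75 77]
```

carry_out --increments "0.75 3 0 0 0 0 0; 0.75 7 -0.2 0 0 0 0; 0.75 12 -0.4 0 0 0 0; 0.75 17 -0.5 0 0 0 0; 0.75 21 -0.6 0 0 0 0"

```text
clock: 5.5
tcp_pos: [444.8, 205.4, 144.5]
tool_rot: [0.575, 0.818, 0.0, -0.0]
ft_force: [0.4, -0.2, -4.3]
opening: 35.6
grasp_force: 61.5
```

carry_out --increments "0.75 4 0 0 0 0 0; 0.75 8 -0.2 0 2 0 0; 0.75 10 -0.3 0 0 0 0; 0.75 12 -0.3 0 0 0 0; 0.75 12.5 -0.3 0 0 0 0"

```text
clock: 6.0
tcp_pos: [399.5, 321.4, 143.0]
tool_rot: [0.574, 0.819, -0.001, -0.001]
ft_force: [0.6, -0.3, -4.8]
opening: 35.7
grasp_force: 62.2
```

Run:
```python
from h import *
plan(404.6,320,100,20.2)
```

```text
t 6.0 at [399.5 321.4 143. ] closing 20.0 tilt [-0.0007  0.003   0.    ] open 35.7 q6 0.19 | SHIFT [-0.3   0.45  4.3 ] TURN -0.004
```

I mistyped row 2 of the last move: it asked for a brief tilt. The tilt limit capped it and the next row undid it. I'll lower to a hover and check the hold.

carry_out --increments "0.75 -0.3 0.4 2 0 0 0; 0.75 -0.3 0.45 4 0 0 0; 0.75 -0.3 0.45 5 0 0 0; 0.75 -0.3 0.45 5 0 0 0; 0.75 -0.3 0.45 5 0 0 0"

```text
clock: 6.5
tcp_pos: [407.3, 318.6, 95.0]
tool_rot: [0.575, 0.818, 0.001, 0.0]
ft_force: [0.3, 0.2, -5.8]
opening: 35.8
grasp_force: 62.1
```

Run:
```python
from h import *
cal,im,d=shot("w5"); seats(cal,im,d)
plan(404.6,320,43.5,20.2)
s=robot.read_state();t=s["tcp_pos"]
v,u=np.mgrid[:384,:512];P=world(cal,u,v,d)
h=cv2.cvtColor(im,cv2.COLOR_RGB2HSV)
k=(h[...,1]<80)&(h[...,2]>140)&(np.hypot(P[...,0]-t[0],P[...,1]-t[1])<40)&(P[...,2]>40)
print(k.sum(),P[k].mean(0),(P[k].min(0)+P[k].max(0))/2,np.ptp(P[k],axis=0))
```

```text
seat px [249. 193.] 1414 mean [400.4 328.3   8.4] ext [46.1 40.   4.2]
seat px [250. 304.] 227 mean [437.6 224.4   8.5] ext [28.7 18.6  3. ]
t 6.55 at [407.5 318.8  95.3] closing 19.8 tilt [ 0.0011 -0.0019  0.    ] open 35.9 q6 0.18 | SHIFT [ 0.21 -0.25  5.18] TURN -0.007
4000 [405.51754859 325.15396711 105.60184413] [406.12107096 320.83049758 104.99648966] [48.5678003  38.01984808 83.94487088]
```

View pics/w5.png

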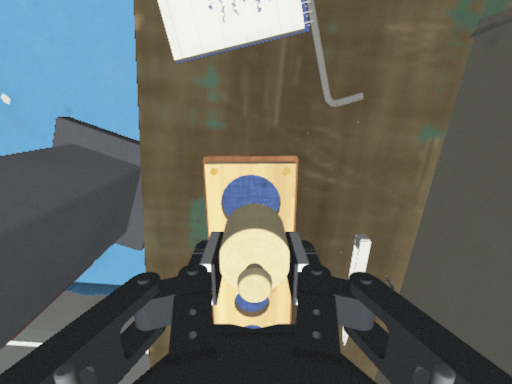

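The weight hangs upright and centred in the fingers, at (255,250), with the big hole ahead of it at (250,193). I'll lower it in steps.

carry_out --increments "0.75 0.2 -0.3 1.5 0 0 0; 0.75 0.2 -0.3 3 0 0 0; 0.75 0.2 -0.3 3 0 0 0; 0.75 0.2 -0.3 3 0 0 0; 0.75 0.2 -0.3 3 0 0 0"

```text
clock: 7.05
tcp_pos: [404.2, 320.1, 65.4]
tool_rot: [0.575, 0.818, 0.001, 0.001]
ft_force: [0.0, -1.6, -5.1]
opening: 35.9
grasp_force: 62.1
```

Run:
```python
from h import *
cal,im,d=shot("w6")
plan(404.4,320,43.5,20.2)
```

```text
t 7.1 at [404.1 320.   65.3] closing 19.8 tilt [ 0.0013 -0.0022  0.    ] open 35.9 q6 0.19 | SHIFT [-0.01  0.02  2.19] TURN -0.007
```

View pics/w6.png

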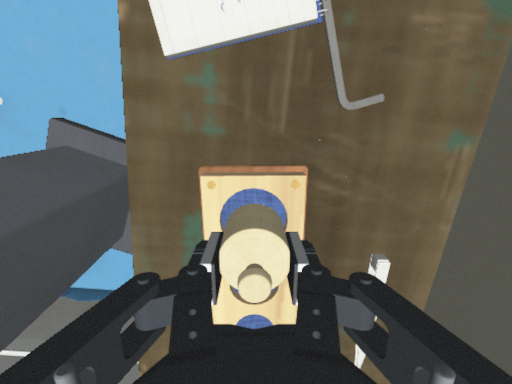

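The weight lines up with the hole across the row (column 254 for both). Lowering it the rest of the way.

carry_out --increments "0.75 0 0 0.8 0 0 0; 0.75 0 0 1.5 0 0 0; 0.75 0 0 1.9 0 0 0; 0.75 0 0 2.1 0 0 0; 0.75 0 0 2.15 0 0 0"

```text
clock: 7.6
tcp_pos: [402.6, 319.2, 43.3]
tool_rot: [0.575, 0.818, -0.001, -0.0]
ft_force: [-2.3, -2.1, 6.8]
opening: 36.4
grasp_force: 63.4
```

carry_out --increments "0.75 0 0 0 0 0 0; 0.75 0 0 0 0 0 0"

```text
clock: 7.8
tcp_pos: [402.6, 319.2, 43.3]
tool_rot: [0.575, 0.818, -0.001, -0.0]
ft_force: [-3.0, -2.2, 5.1]
opening: 35.8
grasp_force: 63.2
```

carry_out --increments "0.5 0 0 0 0 0 0; 0.45 0 0 0 0 0 0; 0.35 0 0 0 0 0 0; 0.3 0 0 0 0 0 0; 0.3 0 0 0 0 0 0"

```text
clock: 8.3
tcp_pos: [403.4, 319.7, 42.7]
tool_rot: [0.575, 0.818, 0.0, 0.0]
ft_force: [0.0, -0.2, -1.0]
opening: 59.6
grasp_force: 0.0
```

carry_out --increments "0.3 0 0 -2 0 0 0; 0.3 0 0 -6 0 0 0; 0.3 0 0 -10 0 0 0; 0.3 0 0 -14 0 0 0; 0.3 0 0 -14 0 0 0"

```text
clock: 8.8
tcp_pos: [406.4, 321.6, 188.4]
tool_rot: [0.575, 0.818, 0.006, 0.003]
ft_force: [0.1, 0.7, 0.8]
opening: 59.6
grasp_force: 0.0
```

Run:
```python
from h import *
cal,im,d=shot("w7"); seats(cal,im,d)
blobs(cal,d,22,90,(360,480,150,360),im)
plan(492.6,-68.5,180,20.2)
```

```text
seat px [254. 168.] 146 mean [404.4 334.8   8.6] ext [45.2 29.8  3.4]
seat px [250. 220.] 552 mean [421.6 272.7   8.5] ext [34.9 33.   4.2]
seat px [250. 252.] 307 mean [436.8 230.9   8.5] ext [28.3 24.7  3.7]
seat px [251. 279.] 206 mean [450.6 193.3   8.5] ext [24.6 22.4  3.3]
px [249. 185.] n 1136 mean [401.8 325.   50.8] mid [402.9 321.5] ext [37.7 37.9 49.4] ztop 69.9 rgb [221 213 176]
t 8.85 at [404.9 320.6 185.7] closing 19.8 tilt [ 0.0037 -0.0062  0.    ] open 59.7 q6 0.19 | SHIFT [-39.58  -4.95   0.48] TURN -0.007
```

The 500 is seated: top at about 71 mm, within about 1 mm of the hole's centre. Next is the 200.

carry_out --increments "0.3 -4 -0.5 0 0 0 0; 0.3 -9 -1.1 0 0 0 0; 0.3 -14 -1.8 0 0 0 0; 0.3 -19 -2.4 0 0 0 0; 0.3 -24 -3 0 0 0 0"

```text
clock: 9.35
tcp_pos: [455.0, 83.4, 181.2]
tool_rot: [0.575, 0.818, -0.001, -0.001]
ft_force: [0.9, 0.5, -0.2]
opening: 59.8
grasp_force: 0.0
```

carry_out --increments "0.4 -5 -0.7 2 0 0 0; 0.4 -10 -1.3 4 0 0 0; 0.4 -14 -1.8 6 0 0 0; 0.4 -15.5 -1.95 8 0 0 0; 0.4 -15.5 -1.95 8 0 0 0"

```text
clock: 9.85
tcp_pos: [487.9, -69.1, 98.8]
tool_rot: [0.576, 0.817, -0.001, -0.004]
ft_force: [-0.8, 0.6, 0.6]
opening: 50.9
grasp_force: 0.0
```

carry_out --increments "0.4 0 0 0 0 0 0; 0.4 0 0 0 0 0 0"

```text
clock: 10.05
tcp_pos: [489.9, -66.3, 102.9]
tool_rot: [0.574, 0.819, 0.0, -0.0]
ft_force: [0.1, -0.3, -0.4]
opening: 51.3
grasp_force: 0.0
```

Run:
```python
from h import *
cal,im,d=shot("w8")
blobs(cal,d,6,60,(470,515,-95,-35),im)
plan(492.6,-68.5,32,20.2)
```

```text
px [255. 211.] n 1158 mean [490.8 -64.7  30.9] mid [492.2 -68.7] ext [27.7 28.4 42. ] ztop 46.9 rgb [231 228 216]
t 10.1 at [490.2 -66.2 103.2] closing 19.9 tilt [ 0.0003 -0.0007  0.    ] open 51.7 q6 -0.62 | SHIFT [-0.3   0.14  7.12] TURN -0.005
```

carry_out --increments "0.4 -0.3 0.13 3 0 0 0; 0.4 -0.3 0.13 5 0 0 0; 0.4 -0.3 0.13 7 0 0 0; 0.4 -0.3 0.13 7.2 0 0 0; 0.4 -0.3 0.13 7.2 0 0 0"

```text
clock: 10.6
tcp_pos: [492.6, -68.8, 31.2]
tool_rot: [0.574, 0.819, 0.0, 0.0]
ft_force: [1.2, -1.3, -0.5]
opening: 51.3
grasp_force: 0.0
```

carry_out --increments "0.5 0 0 0 0 0 0; 0.85 0 0 0 0 0 0; 0.85 0 0 0 0 0 0; 0.85 0 0 0 0 0 0; 0.85 0 0 0 0 0 0" --squeeze 50

```text
clock: 11.1
tcp_pos: [493.1, -69.7, 32.1]
tool_rot: [0.575, 0.818, 0.001, 0.001]
ft_force: [-1.0, 1.3, 4.4]
opening: 25.6
grasp_force: 49.0
```

carry_out --increments "0.85 0 0 0 0 0 0; 0.85 0 0 0 0 0 0; 0.85 0 0 0 0 0 0"

```text
clock: 11.4
tcp_pos: [493.1, -69.7, 32.2]
tool_rot: [0.575, 0.818, 0.001, 0.001]
ft_force: [-0.8, -0.1, 4.8]
opening: 25.3
grasp_force: 49.0
```

carry_out --increments "0.85 0 0 -1 0 0 0; 0.85 0 0 -4 0 0 0; 0.85 0 0 -8 0 0 0; 0.85 0 0 -11 0 0 0; 0.85 0 0 -11 0 0 0"

```text
clock: 11.9
tcp_pos: [495.5, -70.6, 145.7]
tool_rot: [0.575, 0.818, 0.002, 0.005]
ft_force: [1.0, 0.1, -1.9]
opening: 26.0
grasp_force: 49.8
```

Run:
```python
from h import *
plan(422.1,271.6,100,20.2)
```

```text
t 11.9 at [495.5 -70.6 145.7] closing 19.8 tilt [-0.0029 -0.0102 -0.    ] open 26.0 q6 -0.63 | SHIFT [34.71  4.66  4.39] TURN -0.006
```

carry_out --increments "0.85 3 0.4 0 0 0 0; 0.85 7 1 0 0 0 0; 0.85 12 1.6 0 0 0 0; 0.85 17 2.3 0 0 0 0; 0.85 22 3 0 0 0 0"

```text
clock: 12.4
tcp_pos: [444.9, 147.5, 140.1]
tool_rot: [0.575, 0.818, -0.0, -0.0]
ft_force: [0.8, 1.0, -2.5]
opening: 25.9
grasp_force: 49.7
```

carry_out --increments "0.85 4 0.5 0 0 0 0; 0.85 8 1 1 0 0 0; 0.85 11 1.4 2.5 0 0 0; 0.85 12.5 1.6 4 0 0 0; 0.85 12.7 1.65 4.5 0 0 0"

```text
clock: 12.9
tcp_pos: [416.6, 272.1, 93.8]
tool_rot: [0.574, 0.819, -0.002, -0.001]
ft_force: [0.9, -0.4, -2.2]
opening: 25.9
grasp_force: 49.7
```

carry_out --increments "0.85 0 0 0 0 0 0; 0.85 0 0 0 0 0 0; 0.85 0 0 0 0 0 0"

```text
clock: 13.2
tcp_pos: [419.5, 270.4, 96.3]
tool_rot: [0.575, 0.818, 0.0, 0.0]
ft_force: [0.3, -0.7, -1.4]
opening: 25.8
grasp_force: 49.7
```

Run:
```python
from h import *
plan(422.1,271.6,60,20.2)
```

```text
t 13.2 at [419.5 270.4  96.3] closing 19.7 tilt [ 0.0002 -0.0011  0.    ] open 25.8 q6 0.09 | SHIFT [0.02 0.28 3.63] TURN -0.008
```

carry_out --increments "0.85 0 0.3 1.5 0 0 0; 0.85 0 0.3 3 0 0 0; 0.85 0 0.3 3.5 0 0 0; 0.85 0 0.3 3.5 0 0 0; 0.85 0 0.3 3.5 0 0 0"

```text
clock: 13.7
tcp_pos: [422.2, 272.1, 61.4]
tool_rot: [0.575, 0.818, 0.001, 0.0]
ft_force: [-0.5, 0.5, -1.3]
opening: 25.5
grasp_force: 49.7
```

Run:
```python
from h import *
cal,im,d=shot("w9")
plan(422.1,271.6,39.2,20.2)
```

```text
t 13.75 at [422.3 272.3  61.5] closing 19.8 tilt [ 0.0007 -0.0014  0.    ] open 25.5 q6 0.09 | SHIFT [-0.06 -0.04  2.23] TURN -0.007
```

View pics/w9.png

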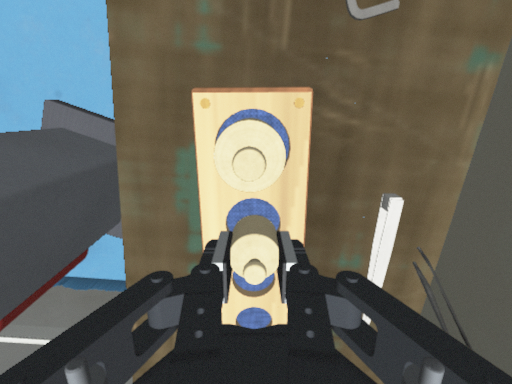

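The 500 stands in its hole, and the 200 hangs upright at column 255 against hole column 253. Lowering now.

carry_out --increments "0.85 -0.05 -0.05 0.8 0 0 0; 0.85 -0.05 -0.05 1.5 0 0 0; 0.85 -0.05 -0.05 1.9 0 0 0; 0.85 -0.05 -0.05 2.15 0 0 0; 0.85 -0.05 -0.05 2.2 0 0 0"

```text
clock: 14.25
tcp_pos: [420.8, 271.4, 39.1]
tool_rot: [0.575, 0.818, -0.001, -0.0]
ft_force: [-3.0, -2.3, 8.6]
opening: 25.7
grasp_force: 50.8
```

carry_out --increments "0.85 0 0 0 0 0 0; 0.85 0 0 0 0 0 0"

```text
clock: 14.45
tcp_pos: [420.9, 271.4, 39.2]
tool_rot: [0.575, 0.818, -0.0, -0.0]
ft_force: [-2.2, -1.3, 5.5]
opening: 25.5
grasp_force: 50.5
```

carry_out --increments "0.6 0 0 0 0 0 0; 0.55 0 0 0 0 0 0; 0.45 0 0 0 0 0 0; 0.4 0 0 0 0 0 0; 0.4 0 0 0 0 0 0"

```text
clock: 14.95
tcp_pos: [421.4, 271.6, 38.7]
tool_rot: [0.575, 0.818, 0.0, 0.0]
ft_force: [0.3, -0.5, 1.4]
opening: 51.3
grasp_force: 0.0
```

carry_out --increments "0.4 0 0 -2 0 0 0; 0.4 0 0 -6 0 0 0; 0.4 0 0 -10 0 0 0; 0.4 0 0 -14 0 0 0; 0.4 0 0 -14 0 0 0"

```text
clock: 15.45
tcp_pos: [424.7, 273.2, 184.2]
tool_rot: [0.575, 0.818, 0.005, 0.003]
ft_force: [0.8, 0.6, 1.0]
opening: 51.3
grasp_force: 0.0
```

Run:
```python
from h import *
cal,im,d=shot("w10"); seats(cal,im,d)
blobs(cal,d,22,90,(360,480,150,360),im)
plan(432.5,18.6,100,20.2)
```

```text
seat px [254. 119.] 181 mean [404.8 338.    8.4] ext [44.9 25.2  3.8]
seat px [250. 172.] 124 mean [420.  281.6   8.5] ext [35.1 25.9  3.3]
seat px [249. 215.] 396 mean [436.7 231.4   8.5] ext [28.7 27.   3.9]
seat px [250. 245.] 261 mean [450.4 193.9   8.5] ext [25.3 23.5  4. ]
px [247. 136.] n 1235 mean [402.7 322.3  52.6] mid [403.1 321.4] ext [37.6 37.5 50.1] ztop 69.9 rgb [241 235 204]
px [249. 185.] n 586 mean [420.6 275.2  40. ] mid [421.5 272.8] ext [27.7 27.9 32.9] ztop 54.0 rgb [230 223 191]
t 15.5 at [423.1 272.5 181.6] closing 19.8 tilt [ 0.003  -0.0064  0.    ] open 51.6 q6 0.09 | SHIFT [-24.2   -7.78   8.09] TURN -0.006
```

The 200 is seated. Next is the 100.

carry_out --increments "0.45 -4 -1.3 0 0 0 0; 0.45 -9 -2.9 0 0 0 0; 0.45 -14 -4.5 2 0 0 0; 0.45 -19 -6.1 4 0 0 0; 0.45 -24 -7.7 6 0 0 0"

```text
clock: 16.0
tcp_pos: [428.3, 37.6, 124.5]
tool_rot: [0.575, 0.818, -0.0, -0.001]
ft_force: [0.7, 0.6, 0.3]
opening: 46.8
grasp_force: 0.0
```

carry_out --increments "0.45 -0.2 -0.1 2 0 0 0; 0.45 -0.2 -0.1 2 0 0 0; 0.45 -0.2 -0.1 2 0 0 0; 0.45 -0.2 -0.1 2 0 0 0"

```text
clock: 16.4
tcp_pos: [429.6, 37.8, 106.5]
tool_rot: [0.574, 0.819, 0.0, 0.0]
ft_force: [-0.5, -0.2, 0.5]
opening: 47.1
grasp_force: 0.0
```

Run:
```python
from h import *
cal,im,d=shot("w11")
blobs(cal,d,6,60,(410,455,-5,45),im)
plan(432.5,18.6,31,20.2)
```

```text
px [248. 225.] n 654 mean [430.9  22.3  24.7] mid [431.8  18.9] ext [21.6 22.1 33. ] ztop 38.0 rgb [226 223 208]
t 16.45 at [429.8  37.9 106.7] closing 19.9 tilt [ 0.0002 -0.0013  0.    ] open 46.6 q6 -0.42 | SHIFT [-1.91 -0.41  7.57] TURN -0.005
```

carry_out --increments "0.45 -1.87 -0.43 1 0 0 0; 0.45 -1.87 -0.43 3 0 0 0; 0.45 -1.87 -0.43 6 0 0 0; 0.45 -1.87 -0.43 7.6 0 0 0; 0.45 -1.87 -0.43 7.6 0 0 0"

```text
clock: 16.95
tcp_pos: [430.5, 19.0, 29.1]
tool_rot: [0.574, 0.819, -0.001, -0.001]
ft_force: [-0.9, -0.3, -0.7]
opening: 47.4
grasp_force: 0.0
```

carry_out --increments "0.55 0 0 0 0 0 0; 0.9 0 0 0 0 0 0; 0.9 0 0 0 0 0 0; 0.9 0 0 0 0 0 0; 0.9 0 0 0 0 0 0" --squeeze 40

```text
clock: 17.45
tcp_pos: [432.8, 18.1, 31.4]
tool_rot: [0.575, 0.818, 0.001, 0.001]
ft_force: [-0.3, 1.5, 6.9]
opening: 19.7
grasp_force: 39.3
```

carry_out --increments "0.9 0 0 0 0 0 0; 0.9 0 0 0 0 0 0; 0.9 0 0 0 0 0 0"

```text
clock: 17.75
tcp_pos: [432.8, 18.1, 31.4]
tool_rot: [0.575, 0.818, 0.001, 0.001]
ft_force: [-0.9, 2.1, 6.9]
opening: 20.1
grasp_force: 39.3
```

carry_out --increments "0.9 0 0 -1 0 0 0; 0.9 0 0 -4 0 0 0; 0.9 0 0 -8 0 0 0; 0.9 0 0 -10 0 0 0; 0.9 0 0 -10 0 0 0"

```text
clock: 18.25
tcp_pos: [433.9, 17.6, 133.5]
tool_rot: [0.575, 0.818, 0.002, 0.004]
ft_force: [0.2, 0.0, -0.7]
opening: 19.7
grasp_force: 39.5
```

```bash
python3 -c "
from h import *
plan(437.3,230.7,95,20.2)"
```

```text
t 18.25 at [433.9  17.6 133.5] closing 19.8 tilt [-0.001  -0.0079 -0.    ] open 19.7 q6 -0.47 | SHIFT [19.95  7.53  3.83] TURN -0.006
```

carry_out --increments "0.9 4 1.5 0 0 0 0; 0.9 9 3.4 0 0 0 0; 0.9 14 5.3 0 0 0 0; 0.9 18 6.8 2 0 0 0; 0.9 20 7.55 3.5 0 0 0"

```text
clock: 18.75
tcp_pos: [434.2, 234.7, 94.1]
tool_rot: [0.574, 0.819, 0.0, -0.0]
ft_force: [0.2, -1.2, -1.0]
opening: 19.9
grasp_force: 39.5
```

carry_out --increments "0.9 0 0 0 0 0 0; 0.9 0 0 0 0 0 0; 0.9 0 0 0 0 0 0; 0.9 0 0 0 0 0 0"

```text
clock: 19.15
tcp_pos: [435.1, 230.6, 95.5]
tool_rot: [0.576, 0.818, 0.0, 0.0]
ft_force: [-0.7, 0.2, -0.7]
opening: 20.1
grasp_force: 39.5
```

```bash
python3 -c "
from h import *
plan(437.3,230.7,60,20.2)"
```

```text
t 19.15 at [435.1 230.6  95.5] closing 19.7 tilt [-0.     -0.0006 -0.    ] open 20.1 q6 0.0 | SHIFT [-0.07  0.21  3.55] TURN -0.008
```

carry_out --increments "0.9 -0.05 0.2 1.5 0 0 0; 0.9 -0.05 0.2 3 0 0 0; 0.9 -0.05 0.2 3.5 0 0 0; 0.9 -0.05 0.2 3.5 0 0 0; 0.9 -0.05 0.2 3.5 0 0 0"

```text
clock: 19.65
tcp_pos: [437.4, 231.6, 60.8]
tool_rot: [0.575, 0.818, 0.0, 0.0]
ft_force: [-0.5, 0.5, -1.3]
opening: 19.8
grasp_force: 39.5
```

Run:
```python
from h import *
cal,im,d=shot("w12")
plan(437.3,230.7,38.4,20.2)
```

```text
t 19.7 at [437.5 231.8  60.9] closing 19.8 tilt [ 0.0006 -0.0015  0.    ] open 19.8 q6 0.0 | SHIFT [-0.1  -0.06  2.25] TURN -0.007
```

View pics/w12.png

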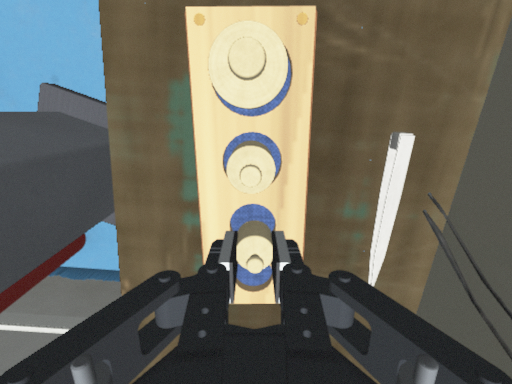

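The 500 and 200 stand in their holes, and the 100 (column 254) lines up with its hole (column 253). Lowering now.

carry_out --increments "0.9 -0.1 -0.05 0.8 0 0 0; 0.9 -0.1 -0.05 1.5 0 0 0; 0.9 -0.1 -0.05 1.9 0 0 0; 0.9 -0.1 -0.05 2.15 0 0 0; 0.9 -0.1 -0.05 2.25 0 0 0"

```text
clock: 20.2
tcp_pos: [436.3, 230.7, 38.4]
tool_rot: [0.575, 0.818, -0.0, -0.0]
ft_force: [-4.7, -1.6, 17.3]
opening: 19.8
grasp_force: 41.3
```

carry_out --increments "0.9 0 0 0 0 0 0; 0.9 0 0 0 0 0 0"

```text
clock: 20.4
tcp_pos: [436.2, 230.7, 38.4]
tool_rot: [0.575, 0.818, -0.0, -0.0]
ft_force: [-2.5, -1.6, 8.0]
opening: 19.9
grasp_force: 40.5
```

carry_out --increments "0.7 0 0 0 0 0 0; 0.65 0 0 0 0 0 0; 0.55 0 0 0 0 0 0; 0.5 0 0 0 0 0 0; 0.5 0 0 0 0 0 0"

```text
clock: 20.9
tcp_pos: [436.7, 230.8, 37.5]
tool_rot: [0.575, 0.818, -0.0, -0.0]
ft_force: [0.6, 0.0, -0.1]
opening: 42.7
grasp_force: 0.0
```

carry_out --increments "0.45 0 0 -2 0 0 0; 0.45 0 0 -6 0 0 0; 0.45 0 0 -10 0 0 0; 0.45 0 0 -14 0 0 0; 0.45 0 0 -14 0 0 0"

```text
clock: 21.4
tcp_pos: [440.2, 232.1, 183.1]
tool_rot: [0.575, 0.818, 0.005, 0.003]
ft_force: [0.1, -0.3, 0.9]
opening: 47.0
grasp_force: 0.0
```

Run:
```python
from h import *
cal,im,d=shot("w13"); seats(cal,im,d)
blobs(cal,d,22,90,(360,480,150,360),im)
plan(574.1,-83.2,120,-20)
```

```text
seat px [257. 101.] 156 mean [416.9 315.1   8.4] ext [34.8 42.5  4.6]
seat px [250. 132.] 167 mean [420.3 283.    8.4] ext [35.4 25.5  3.7]
seat px [250. 174.] 103 mean [435.5 237.9   8.5] ext [29.3 23.1  3.1]
seat px [249. 212.] 323 mean [450.3 194.3   8.5] ext [25.6 23.5  4.2]
px [246.  87.] n 1458 mean [403.2 321.   52.8] mid [403.  321.2] ext [37.7 37.7 31.1] ztop 69.8 rgb [240 235 204]
px [248. 143.] n 624 mean [421.3 273.7  41. ] mid [421.6 272.7] ext [27.6 27.6 33.1] ztop 54.2 rgb [238 232 200]
px [249. 184.] n 343 mean [436.3 233.2  34. ] mid [436.8 231.7] ext [21.3 21.8 24.1] ztop 44.9 rgb [233 227 194]
t 21.45 at [438.6 231.5 180.4] closing 19.8 tilt [ 0.0024 -0.0065  0.    ] open 47.0 q6 -0.0 | SHIFT [-34.2    2.04   6.05] TURN 0.695
```

The 100 is seated. Last is the 50, with the closing direction turned to -20° to stay clear of the pen.

carry_out --increments "0.45 -4 0.2 0 0 0 0.1; 0.45 -9 0.5 0 0 0 0.2; 0.45 -14 0.8 0 0 0 0.3; 0.45 -19 1.1 0 0 0 0.4; 0.45 -24 1.4 0 0 0 0.5"

```text
clock: 21.95
tcp_pos: [530.6, 8.4, 175.9]
tool_rot: [0.761, 0.649, -0.001, -0.001]
ft_force: [0.5, -0.5, 0.4]
opening: 46.9
grasp_force: 0.0
```

```bash
python3 -c "
from h import *
plan(574.1,-83.2,105,-20)"
```

```text
t 21.95 at [530.6   8.4 175.9] closing -9.1 tilt [0.0007 0.003  0.    ] open 46.9 q6 0.04 | SHIFT [-8.36  5.76  7.07] TURN 0.191
```

carry_out --increments "0.45 -3 2 1 0 0 0.1; 0.45 -6 4 3 0 0 0.19; 0.45 -8.4 5.8 5 0 0 0.19; 0.45 -8.4 5.8 7 0 0 0.19; 0.45 -8.4 5.8 7 0 0 0.19"

```text
clock: 22.45
tcp_pos: [572.4, -82.0, 103.0]
tool_rot: [0.818, 0.575, -0.003, -0.004]
ft_force: [-0.5, 0.7, -0.3]
opening: 46.8
grasp_force: 0.0
```

carry_out --increments "0.45 0 0 0 0 0 0; 0.45 0 0 0 0 0 0; 0.45 0 0 0 0 0 0"

```text
clock: 22.75
tcp_pos: [575.9, -81.3, 108.7]
tool_rot: [0.817, 0.576, 0.001, 0.001]
ft_force: [0.1, 0.7, -0.3]
opening: 46.8
grasp_force: 0.0
```

Run:
```python
from h import *
cal,im,d=shot("w14")
blobs(cal,d,6,60,(550,598,-110,-62),im)
plan(574.1,-83.2,31,-20)
```

```text
px [252. 207.] n 452 mean [575.3 -80.9  22.8] mid [574.5 -83.4] ext [18.6 18.8 27.9] ztop 33.6 rgb [227 228 228]
t 22.8 at [576.  -81.3 108.7] closing -19.7 tilt [-0.0004 -0.0019 -0.    ] open 46.7 q6 0.08 | SHIFT [-0.24 -0.13  7.77] TURN 0.006
```

View pics/w14.png

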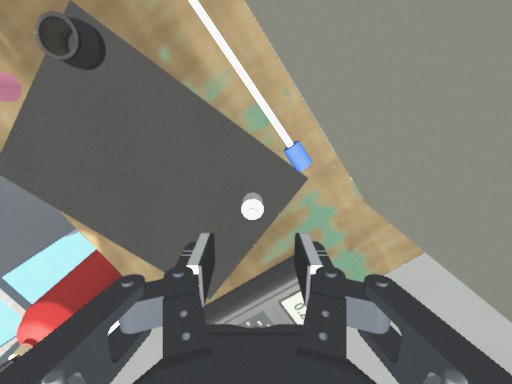

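The silver 50 is centred at (252,207). The pen cap at (299,155) and the multimeter are clear of the fingers.

carry_out --increments "0.5 -0.24 -0.1 2 0 0 0; 0.5 -0.24 -0.1 5 0 0 0; 0.5 -0.24 -0.1 7 0 0 0; 0.5 -0.24 -0.1 7.75 0 0 0; 0.5 -0.24 -0.1 7.75 0 0 0"

```text
clock: 23.3
tcp_pos: [573.5, -83.4, 29.8]
tool_rot: [0.818, 0.576, -0.0, -0.0]
ft_force: [0.4, 0.1, -0.3]
opening: 42.9
grasp_force: 0.0
```

carry_out --increments "0.6 0 0 0 0 0 0; 0.95 0 0 0 0 0 0; 0.95 0 0 0 0 0 0; 0.95 0 0 0 0 0 0; 0.95 0 0 0 0 0 0" --squeeze 30

```text
clock: 23.8
tcp_pos: [574.8, -83.9, 31.6]
tool_rot: [0.818, 0.576, 0.001, 0.001]
ft_force: [0.1, 0.9, 6.5]
opening: 17.3
grasp_force: 29.5
```

carry_out --increments "0.95 0 0 0 0 0 0; 0.95 0 0 0 0 0 0; 0.95 0 0 0 0 0 0"

```text
clock: 24.1
tcp_pos: [574.8, -83.9, 31.6]
tool_rot: [0.818, 0.576, 0.001, 0.001]
ft_force: [-0.3, 1.1, 6.6]
opening: 17.4
grasp_force: 29.5
```

carry_out --increments "0.95 0 0 -1 0 0 0; 0.95 0 0 -4 0 0 0; 0.95 0 0 -8 0 0 0; 0.95 0 0 -10 0 0 0; 0.95 0 0 -10 0 0 0"

```text
clock: 24.6
tcp_pos: [576.1, -84.3, 134.1]
tool_rot: [0.818, 0.576, 0.003, 0.003]
ft_force: [0.9, 0.0, -1.4]
opening: 16.8
grasp_force: 29.5
```

```bash
python3 -c "
from h import *
plan(450.5,193.9,95,20.2)"
```

```text
t 24.6 at [576.1 -84.3 134.1] closing -19.7 tilt [-0.002  -0.0076 -0.    ] open 16.8 q6 0.08 | SHIFT [ 21.96 -21.23   3.76] TURN -0.696
```

carry_out --increments "0.95 2.5 -2.4 0 0 0 -0.1; 0.95 5.5 -5.3 0 0 0 -0.2; 0.95 9 -8.7 0 0 0 -0.3; 0.95 12.5 -12 0 0 0 -0.4; 0.95 15 -14.5 0 0 0 -0.5"

```text
clock: 25.1
tcp_pos: [485.2, 108.3, 129.1]
tool_rot: [0.648, 0.762, -0.001, -0.001]
ft_force: [0.3, 0.8, -0.2]
opening: 17.4
grasp_force: 29.5
```

```bash
python3 -c "
from h import *
plan(450.5,193.9,95,20.2)"
```

```text
t 25.1 at [485.2 108.3 129.1] closing 9.2 tilt [0.0005 0.0032 0.    ] open 17.4 q6 -0.08 | SHIFT [ 9.   -2.05  3.42] TURN -0.192
```

carry_out --increments "0.95 3 -0.7 0 0 0 -0.1; 0.95 6 -1.4 1 0 0 -0.19; 0.95 8.5 -1.9 2.5 0 0 -0.19; 0.95 9 -2 3 0 0 -0.19; 0.95 9 -2 3 0 0 -0.19"

```text
clock: 25.6
tcp_pos: [452.7, 192.2, 98.8]
tool_rot: [0.574, 0.819, -0.001, -0.001]
ft_force: [-0.1, -1.0, -0.5]
opening: 16.9
grasp_force: 29.5
```

carry_out --increments "0.95 0 0 0 0 0 0; 0.95 0 0 0 0 0 0; 0.95 0 0 0 0 0 0"

```text
clock: 25.9
tcp_pos: [455.0, 191.4, 100.6]
tool_rot: [0.575, 0.818, 0.0, 0.0]
ft_force: [-0.3, 1.0, -0.5]
opening: 17.0
grasp_force: 29.5
```

```bash
python3 -c "
from h import *
plan(450.5,193.9,60,20.2)"
```

```text
t 25.9 at [455.  191.4 100.6] closing 19.7 tilt [ 0.0001 -0.0011  0.    ] open 17.0 q6 -0.09 | SHIFT [ 0.39 -0.34  4.06] TURN -0.008
```

carry_out --increments "0.95 0.35 -0.35 1.5 0 0 0; 0.95 0.35 -0.35 3 0 0 0; 0.95 0.35 -0.35 4 0 0 0; 0.95 0.35 -0.35 4 0 0 0; 0.95 0.35 -0.35 4 0 0 0"

```text
clock: 26.4
tcp_pos: [450.1, 194.1, 60.4]
tool_rot: [0.575, 0.818, 0.0, 0.0]
ft_force: [-0.6, 0.2, 0.3]
opening: 17.0
grasp_force: 29.5
```

Run:
```python
from h import *
cal,im,d=shot("w15")
plan(450.5,193.9,38.6,20.2)
```

```text
t 26.45 at [450.3 194.2  60.6] closing 19.8 tilt [ 0.0003 -0.001   0.    ] open 17.3 q6 -0.08 | SHIFT [-0.04  0.    2.2 ] TURN -0.007
```

View pics/w15.png

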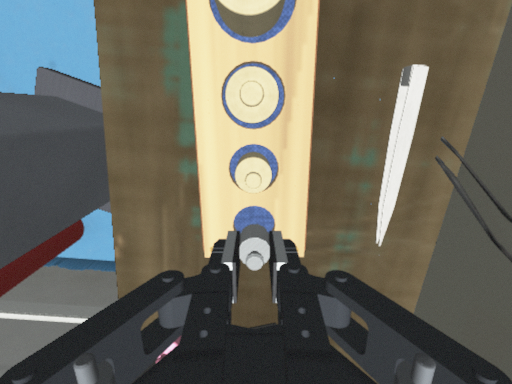

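The 50 (column 254) lines up with the smallest hole (column 254), and the other three stand in their holes. Lowering now.

carry_out --increments "0.95 -0.05 0 0.8 0 0 0; 0.95 -0.05 0 1.5 0 0 0; 0.95 -0.05 0 1.9 0 0 0; 0.95 -0.05 0 2.15 0 0 0; 0.95 -0.05 0 2.2 0 0 0"

```text
clock: 26.95
tcp_pos: [449.4, 193.7, 38.5]
tool_rot: [0.575, 0.818, -0.0, -0.0]
ft_force: [-2.2, -0.9, 9.3]
opening: 17.2
grasp_force: 30.4
```

carry_out --increments "0.95 0 0 0 0 0 0; 0.95 0 0 0 0 0 0"

```text
clock: 27.15
tcp_pos: [449.4, 193.7, 38.6]
tool_rot: [0.575, 0.818, -0.0, -0.0]
ft_force: [-2.1, -0.8, 5.7]
opening: 16.9
grasp_force: 30.1
```

carry_out --increments "0.75 0 0 0 0 0 0; 0.7 0 0 0 0 0 0; 0.6 0 0 0 0 0 0; 0.5 0 0 0 0 0 0; 0.5 0 0 0 0 0 0"

```text
clock: 27.65
tcp_pos: [449.9, 193.8, 38.1]
tool_rot: [0.575, 0.818, 0.0, -0.0]
ft_force: [0.2, -0.1, -0.1]
opening: 42.9
grasp_force: 0.0
```

carry_out --increments "0.45 0 0 -2 0 0 0; 0.45 0 0 -6 0 0 0; 0.45 0 0 -10 0 0 0; 0.45 0 0 -14 0 0 0; 0.45 0 0 -14 0 0 0"

```text
clock: 28.15
tcp_pos: [453.5, 194.8, 183.6]
tool_rot: [0.575, 0.818, 0.005, 0.004]
ft_force: [0.5, 0.6, 0.3]
opening: 46.8
grasp_force: 0.0
```

carry_out --increments "0.45 0 0 0 0 0 0; 0.45 0 0 0 0 0 0; 0.45 0 0 0 0 0 0"

```text
clock: 28.45
tcp_pos: [448.8, 193.5, 176.6]
tool_rot: [0.575, 0.818, -0.001, -0.001]
ft_force: [-0.2, -0.5, -0.3]
opening: 47.2
grasp_force: 0.0
```

Run:
```python
from h import *
cal,im,d=shot("w16"); seats(cal,im,d)
blobs(cal,d,22,90,(360,480,150,360),im)
print(robot.read_state()["ft_force"])
```

```text
seat px [262.  58.] 196 mean [413.1 314.6   8.4] ext [43.9 36.3  3.9]
seat px [258. 102.] 187 mean [423.3 275.    8.4] ext [35.7 35.8  3.4]
seat px [256. 139.] 159 mean [435.  238.4   8.3] ext [30.  25.7  4. ]
seat px [256. 177.] 121 mean [449.4 199.7   8.4] ext [26.1 20.8  4.1]
px [254.  38.] n 1938 mean [403.9 318.8  51.6] mid [403.1 321. ] ext [37.8 37.8 49.5] ztop 69.7 rgb [228 222 189]
px [255. 102.] n 730 mean [421.7 272.6  41.2] mid [421.7 272.7] ext [27.5 27.7 20.7] ztop 54.1 rgb [236 230 196]
px [256. 149.] n 385 mean [436.6 232.4  34.5] mid [436.9 231.5] ext [21.5 21.8 23.7] ztop 45.2 rgb [235 229 195]
px [256. 186.] n 255 mean [450.  195.2  31.4] mid [450.5 193.7] ext [18.6 18.5 19.8] ztop 40.8 rgb [198 201 201]
[-0.82255941  0.06065794 -0.31817069]
```

View pics/w16.png

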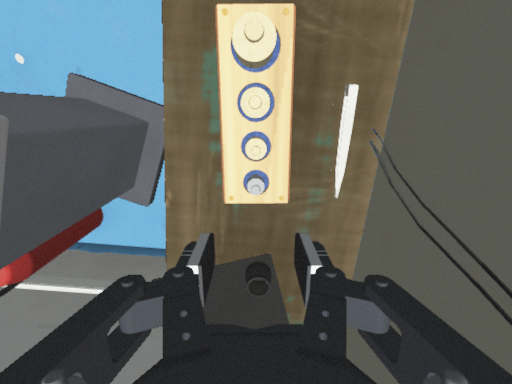

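All four stand in their holes in order, at (254,38), (255,102), (256,149) and (256,186), with heights and centres correct and the gripper clear.

```bash
python3 -c "
from plant import robot
print(robot.hand_in())"
```

```text
the job is handed in; nothing more can be done
None
```

All four weights are in their own holes, upright and released, in order of size; the final camera check put each within about 1 mm of its hole's centre, and the job is handed in at about 28.5 s, with no verdict returned.

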